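# Fold down the ratchet work support

## Task

The long stock has been drilled, so fold away the blue ratchet work support: press the red tail of the pawl down until the pawl is free of the toothed wheel, push the raised arm down by its yellow pad until it lies flat on its stop, then press the black nose of the pawl fully down so that its tooth locks into the wheel again. Only press and push, and leave the tools lying about where they are.

Things in the scene. Friction and masses are not known exactly. Their poses are not given: they have to be found in the camera images.
- stand: Blue steel stand of the work support, bolted to the bench: base plate 275x90x8 mm, reaching from -95 to +180 mm along its x. Origin on the bench surface under the arm's hinge; x is level and points from the hinge towards the arm's pad, z up. Arm hinge: level axis along y, 75 mm above the origin. Pawl hinge: parallel to it, at x = -55 mm, z = 112 mm. Nothing of the stand itself is higher than 125 mm.
- support_arm (a joint): Angle of the swinging arm (rad): 0 = level, flat on the rubber stop (end of travel); positive = raised, up to 1.0. The hinge is stiff: the arm stays where it is left, and takes about 3 to 6 N on the pad to move down. It starts raised 0.70 to 0.82. While the pawl is engaged, a wheel tooth blocks the arm after at most about 0.2 rad of downward play. The pawl's tooth can enter the last gap of the wheel only while this is below about 0.11.
- pad_top (a point): Centre of the upper face of the yellow pad on the arm's end, 48 mm along the arm by 68 mm across. In the arm's own frame (origin on the arm hinge, x along the arm) it lies at x = 165 mm, z = 20 mm, so that the pad moves on an arc about the arm hinge and its face tilts with the arm; flat, the face is 95 mm above the bench.
- pawl (a joint): Angle of the pawl rocker (rad): 0 = engaged, its tooth 7 mm deep in the wheel (end of travel, start); positive = red tail down and black nose up, clear of the teeth above about 0.15, end of travel 0.35. No spring: it is held by friction and stays where it is left. About 2 to 7 N moves it at either end.
- tail_top (a point): Centre of the upper face of the red pad on the pawl's tail, 30 mm along x by 32 mm across; when engaged at stand x = -100 mm, z = 134 mm. Pressed to the end it goes down 17 mm and tilts 0.35 rad.
- nose_top (a point): Centre of the upper face of the black pad on the pawl's nose, above the toothed wheel, 26 mm along x by 30 mm across; when engaged at stand x = 0, z = 147 mm; with the pawl fully free at x = -15 mm, z = 164 mm.
- tape_measure: Bystander: yellow tape measure, 63x83x36 mm, lying on the bench; origin under its centre.
- pliers_red: Bystander: red-handled pliers, 54x181x12 mm, lying on the bench; origin under its centre.
- snips_a: Bystander: dark red tin snips, 75x238x16 mm, lying on the bench; origin under its centre.
- chuck_key: Bystander: steel drill chuck key, 60x82x16 mm, lying on the bench; origin under its centre.
- driver_blue: Bystander: blue screwdriver, 27x200x26 mm, lying on the bench; origin under its centre.

How it is judged:
On the way, in this order (a step that is already met when the one before it is completed fails the run):
1. the pawl is pressed free while the arm is still raised (value of joint pawl above 0.2 rad and value of joint support_arm above 0.5 rad), for 0.2 s.
2. the arm is pushed down flat with the pawl still free (value of joint support_arm below 0.07 rad and value of joint pawl above 0.13 rad), for 0.2 s.
At the end, for the whole second after the job is handed in: The arm lies flat on its stop (angle below 0.08 rad) and the pawl is engaged in the wheel (angle below 0.07 rad) (value of joint support_arm below 0.08 rad and value of joint pawl below 0.07 rad); the robot touches nothing.
It fails at once if one of the loose tools (tape measure, pliers, snips, chuck key, screwdriver) is shifted or lifted by more than 30 mm (distance of any of tape_measure, pliers_red, snips_a, chuck_key, driver_blue from where it was at the start of the episode above 0.03 m).
It also fails if it takes over 50 s, if anything falls off the work surface, if the arm or the gripper's body presses on something with over 40 N, if the wrist force passes 120 N, or if a joint passes its speed limit or range.

## Robot

A 6-joint arm with a two-finger parallel gripper is mounted at the origin on a cart in front of the work surface, level with it; the furniture and walls round the work are solid. World frame = base frame: x ahead of the robot, y to its left, z up, the work surface at z = 0. Lengths are in m, angles in rad, forces in N, time in s.
With the tool pointing down it reaches from about 0.35 to 0.775 m from the base axis. Payload 5.5 kg.
Tool frame: the origin (TCP) lies at the very end of the fingers, on their centre line; the grasp point (between the pads) lies 19 mm behind it; z points along the fingers, y is the line along which they close (so a half turn about z gives the same grasp; the last joint's range is limited). The gripper opens to 85 mm and grips with 20 to 120 N. Pads are 22 mm wide; open, the fingers measure 114 mm over their backs; the gripper's body (76 mm by 85 mm) begins 54 mm behind the grasp point. The pads swing forward as they close: fully open they stand 13 mm farther back than shut.
Start: joints at [0.984, 0.313, 0.046, 1.304, 0, 1.431], TCP at [0.248, 0.519, 0.231] pointing down, gripper open.
Joint ranges: [-2.76, 2.76], [-0.86, 1.69], [-1.03, 1.26], [-2.2, 2.34], [-1.47, 1.5], [-3.14, 3.14]. Speed limits (rad/s): [2.57, 2.57, 3.14, 3.14, 3.14, 3.14].

## Interface

Orientations are given as a unit quaternion [x, y, z, w].
In Python, from bench import r gives the robot as it stands. The module is installed in compiled form; this text tells all that it offers.
- The arm moves only by the tool move_arm, never from a script. Its argument "increments" is a list of rows, each a list of 5 numbers: the opening, from -1 (shut) to 1 (fully open), so that 0 is half open, then the shift along the tool's x, y, z in mm, then the turn about the tool's z in rad. In form: [[gripper, dx, dy, dz, twist], ...]. A call has exactly 5 rows; each row is the pose to reach, as a shift and turn from the pose commanded when the call began, along the tool's axes at that moment; what a row does not reach only later rows make up. A row lasts 1/8 s, in which the tool goes at most 62.5 mm and 10.7 degrees, less where a joint would pass 70% of its speed; a pose out of reach is approached as far as the arm can. A call with a gripper value outside its range is refused whole. The fingers move at their own pace and stop on an object; the grip force is fixed at half the most. Time passes only in rows, so rows that repeat a pose let the fingers close, or fill a call up. It gives the time, the measured TCP pose, the force, the opening and the grip force at its end, in the units of the state.
- r.get_state(): the state, without advancing time (a new reading comes with each control period).
- r.get_image(name): name is "scene" or "top" or "wrist"; returns a dict with "img" (420x560x3 uint8, red, green, blue), "camera_matrix" (3x3 intrinsics, pixels), "k1" (the pictures are not rectified: a ray, as slopes to the right and down, at radius r is drawn at 1 + k1 r^2 times it, then the intrinsics apply), "cam_to_world" (4x4, takes a point from camera to world coordinates); the wrist camera has in their place "tool_from_camera" (4x4, takes a point from camera to tool coordinates, whose origin is the TCP and whose axes are the flange's). Camera axes: x right, y down, z forward; pixel columns grow to the right and rows downward; lengths in m; the calibration is good to about 2 mm. A picture is of the moment at which its call begins: read the wrist's pose just before it. There is no depth.
- r.finish_job(): hands the job in; it is judged then, once.
The state is a dict: "t": time; "qpos": joint angles; "qd": joint speeds; "joint_torque": joint torques, N m; "position": TCP position; "tcp_rot": TCP orientation; "wrist_force": force on the tool from outside, world axes, zero at the start; "torque": the same for the moment, N m; "opening": finger opening in m; "gripper_force": force on a finger pad.
Only numpy, scipy, OpenCV 4.12 (cv2) and the standard library are available. Lean on these libraries where they do the work, as an engineer would, in place of code of your own. Each camera call takes 0.05 s, during which the arm holds its last target. There are 200 camera calls.

## Working session

There is one attempt and no reset: what is moved stays moved. The work goes in short steps, Python scripts to look and compute and a tool call to move; the robot and the scene stay as the last step left them, time stands still between calls to the robot, and variables do not carry over. Pictures are saved under pics/ and viewed, at most 10 in all, crops included, and the job is handed in when it is done.

Besides the shell and the picture viewer there is one more tool, called after ">>>" as a command line: name --pt "numbers of a row" for each row, then --argument value for the rest. move_arm: Moves the arm, as the interface text tells. Its arguments: {"type":"object","properties":{"increments":{"type":"array","items":{"type":"array","items":{"type":"number"}}}},"required":["increments"]}

```bash
mkdir -p pics
cat > h.py <<'E'
import numpy as np, cv2
from bench import r
def save(n,f):
    d=r.get_image(n); cv2.imwrite(f'pics/{f}.png',d['img'][:,:,::-1]); np.savez(f'{f}.npz',**d); return d
def ray(d,u,v):
    K=d['camera_matrix']; p=np.array([(u-K[0,2])/K[0,0],(v-K[1,2])/K[1,1]]); q=p.copy()
    for _ in range(30): q=p/(1+float(d['k1'])*(q@q))
    T=d['cam_to_world']; return T[:3,3],T[:3,:3]@np.r_[q,1]
def onplane(d,u,v,z):
    o,w=ray(d,u,v); return o+w*(z-o[2])/w[2]
E
python3 - <<'E'
from h import *
for n in('top','scene'):
    d=save(n,n+'0'); print(n,d['cam_to_world'].round(3).tolist(),d['camera_matrix'].round(1).tolist(),d['k1'])
s=r.get_state(); print(s['t'],s['position'],s['tcp_rot'],s['wrist_force'])
E
```

```text
top [[0.018, -0.993, 0.119, 0.38], [-1.0, -0.02, -0.015, 0.272], [0.017, -0.118, -0.993, 1.393], [0.0, 0.0, 0.0, 1.0]] [[433.5, 0.0, 282.0], [0.0, 433.5, 203.8], [0.0, 0.0, 1.0]] 0.014947091651334687
scene [[-0.875, -0.321, 0.362, 0.045], [-0.484, 0.578, -0.657, 1.144], [0.002, -0.75, -0.661, 0.998], [0.0, 0.0, 0.0, 1.0]] [[490.1, 0.0, 278.6], [0.0, 490.1, 205.7], [0.0, 0.0, 1.0]] -0.02509577391584207
0.1 [0.24820819 0.51815854 0.23048397] [ 2.21547419e-01  9.75149244e-01 -7.83149396e-04 -2.81049852e-04] [0.0178566  0.31829534 0.57327672]
```

View pics/top0.png

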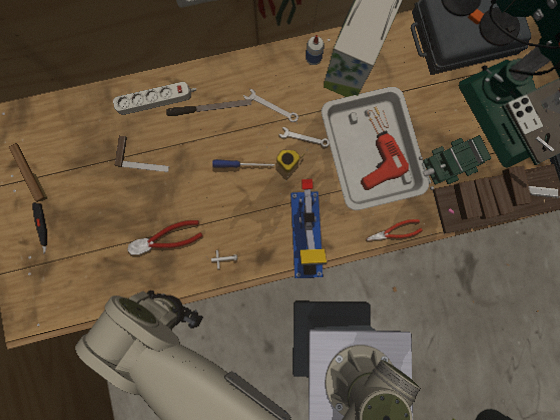

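View pics/scene0.png

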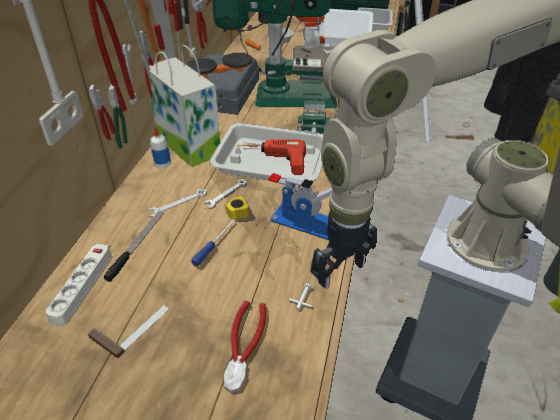

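The top view shows the stand at about columns 292–322, rows 180–277. The red tail is at (307,184), the raised yellow pad at (313,256), and the tape measure close to the tail at (287,162). The scene view shows the stand near (300,210), with its raised arm partly hidden by the robot.

Run:
```python
from h import *
d=dict(np.load('top0.npz')); im=d['img']; hsv=cv2.cvtColor(im,cv2.COLOR_RGB2HSV)
def blob(lo,hi,x0,y0,x1,y1,name,z):
    m=cv2.inRange(hsv,lo,hi); k=np.zeros_like(m); k[y0:y1,x0:x1]=m[y0:y1,x0:x1]
    n,l,s,c=cv2.connectedComponentsWithStats(k); i=1+np.argmax(s[1:,4]); 
    ct=max(cv2.findContours((l==i).astype(np.uint8),0,2)[0],key=cv2.contourArea); b=cv2.minAreaRect(ct)
    print(name,s[i],c[i].round(1),b); print(' box',[onplane(d,*p,z)[:2].round(3).tolist() for p in cv2.boxPoints(b)],'c',onplane(d,*c[i],z).round(4))
    return c[i]
blob((0,150,90),(8,255,255),296,172,320,195,'tail',.134)
blob((18,120,100),(35,255,255),295,240,335,275,'pad',.203)
blob((105,120,40),(125,255,255),285,180,330,285,'blue',.008)
blob((18,120,100),(35,255,255),270,145,302,180,'tape',.036)
cv2.imwrite('pics/crop.png',cv2.resize(im[140:290,240:380],None,fx=4,fy=4,interpolation=2)[:,:,::-1])
```

```text
tail [302 179  11  10 109] [307.  183.5] ((307.0, 183.5), (9.0, 10.0), 90.0)
 box [[0.605, 0.196], [0.606, 0.166], [0.579, 0.166], [0.578, 0.195]] c [0.5918 0.1807 0.134 ]
pad [300 248  27  16 356] [312.9 255.7] ((312.9183044433594, 255.692626953125), (14.097493171691895, 25.699853897094727), 86.42366790771484)
 box [[0.397, 0.204], [0.403, 0.134], [0.365, 0.131], [0.359, 0.201]] c [0.3811 0.1674 0.203 ]
blue [291 193  32  85 800] [299.6 237.2] ((305.36468505859375, 234.74118041992188), (85.43990325927734, 27.150562286376953), 85.60128784179688)
 box [[0.58, 0.231], [0.589, 0.143], [0.317, 0.12], [0.309, 0.206]] c [0.4393 0.1931 0.008 ]
tape [276 150  24  20 208] [287.9 157.8] ((287.5000305175781, 157.00001525878906), (19.091880798339844, 19.091880798339844), 45.0)
 box [[0.692, 0.28], [0.737, 0.237], [0.694, 0.194], [0.649, 0.236]] c [0.6904 0.2355 0.036 ]
```

View pics/crop.png

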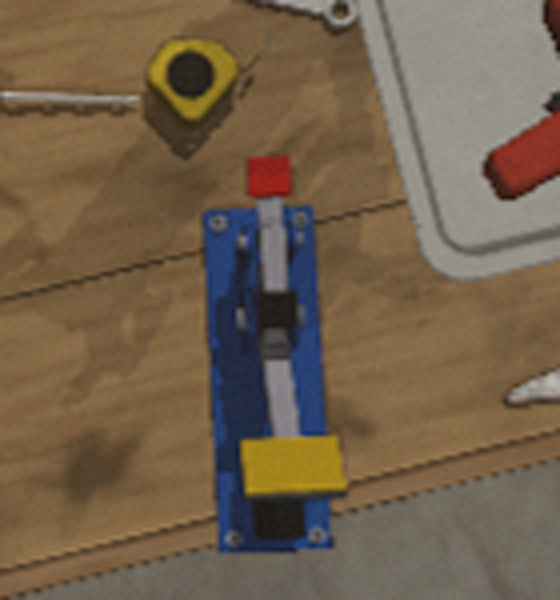

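The plate measures 272x87 mm against 275x90, the tail 27x30 and the pad 69 mm wide, and the tail-to-pad distance is 211 mm against an expected 206. The measurements agree with the given sizes, so I'm moving toward the tail with the fingers shut.

>>> move_arm --pt "-1 -55 -18 -4 -0.1" --pt "-1 -110 -36 -8 -0.2" --pt "-1 -165 -54 -12 -0.3" --pt "-1 -220 -73 -16 -0.4" --pt "-1 -270 -90 -20 -0.52"

```text
t: 0.72
position: [0.4541, 0.3191, 0.2511]
tcp_rot: [-0.038, 0.999, -0.0, -0.0]
wrist_force: [-0.1, 0.2, -0.2]
opening: 0.0001
gripper_force: 0.0
```

```bash
cat >> h.py <<'E'
def goto(x,y,z,p=1):
    from scipy.spatial.transform import Rotation as R
    s=r.get_state(); M=R.from_quat(s['tcp_rot']).as_matrix(); d=np.array([x,y,z])-s['position']
    print('t',round(s['t'],2),'pos',s['position'].round(4),'toolx',M[:,0].round(3),'toolz',M[:,2].round(3),'F',np.round(s['wrist_force'],1),'shift mm',(1000*M.T@d).round(1))
E
python3 - <<'E'
from h import *
goto(.592,.182,.24)
E
```

```text
t 0.72 pos [0.4541 0.3191 0.2511] toolx [-0.997 -0.077  0.   ] toolz [-0. -0. -1.] F [-0.1  0.2 -0.2] shift mm [-127.  -147.2   11. ]
```

>>> move_arm --pt "-1 -32 -37 0 0" --pt "-1 -64 -74 0 0" --pt "-1 -96 -110 0 0" --pt "-1 -127 -147 5 0" --pt "-1 -127 -147 10 0"

```text
t: 1.35
position: [0.5924, 0.1806, 0.2399]
tcp_rot: [-0.034, 0.999, -0.0, -0.0]
wrist_force: [0.3, 1.0, 0.1]
opening: 0.0001
gripper_force: 0.0
```

Run:
```python
from h import *
from scipy.spatial.transform import Rotation as R
goto(.592,.182,.15)
s=r.get_state(); d=save('wrist','w1')
T=np.eye(4); T[:3,:3]=R.from_quat(s['tcp_rot']).as_matrix(); T[:3,3]=s['position']
d['cam_to_world']=T@d['tool_from_camera']; np.savez('w1.npz',**d)
h=cv2.cvtColor(d['img'],cv2.COLOR_RGB2HSV); m=cv2.inRange(h,(0,150,70),(8,255,255))
n,l,st,c=cv2.connectedComponentsWithStats(m)
for i in range(1,n):
    if st[i,4]>150: print(st[i],c[i],onplane(d,*c[i],.134))
save('scene','s1')
```

```text
t 1.35 pos [0.5924 0.1806 0.2399] toolx [-0.998 -0.069  0.001] toolz [-0.001 -0.001 -1.   ] F [0.3 1.  0.1] shift mm [ 0.2  1.4 89.9]
[  0   9  19  25 261] [ 7.40229885 20.06896552] [0.48410149 0.00194839 0.134     ]
[   0  168   91  159 7746] [ 34.4304157  242.34133746] [0.63390642 0.00243646 0.134     ]
[ 260  183   45   41 1836] [281.98801743 202.94771242] [0.59153151 0.18177893 0.134     ]
```

View pics/w1.png

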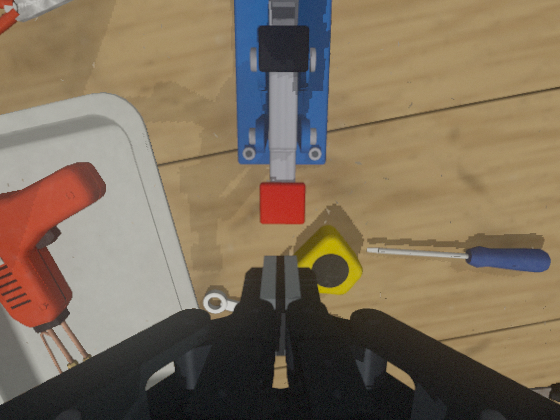

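The wrist view shows the red tail at (282,203), which works out to (0.5915, 0.1818). That agrees with the top view. The black nose is at (283,48), and the tape measure lies clear on the bench. Pressing down now.

>>> move_arm --pt "-1 -2 1 40 0" --pt "-1 -2 1 80 0" --pt "-1 -2 1 100 0" --pt "-1 -2 1 105 0" --pt "-1 -2 1 108 0"

```text
t: 2.08
position: [0.5923, 0.1855, 0.1341]
tcp_rot: [-0.037, 0.999, 0.0, 0.0]
wrist_force: [0.5, -0.2, 0.7]
opening: -0.0002
gripper_force: 0.1
```

>>> move_arm --pt "-1 0 0 2 0" --pt "-1 0 0 4 0" --pt "-1 0 0 6 0" --pt "-1 0 0 8 0" --pt "-1 0 0 10 0"

```text
t: 2.7
position: [0.5951, 0.1848, 0.1247]
tcp_rot: [-0.036, 0.999, 0.0, 0.003]
wrist_force: [5.9, 2.7, 4.6]
opening: -0.0
gripper_force: 3.1
```

Run:
```python
from h import *
goto(.592,.182,.118)
d=dict(np.load('w1.npz')); print('nose',onplane(d,283,48,.147))
```

```text
t 2.7 pos [0.5951 0.1848 0.1247] toolx [-0.997 -0.073 -0.006] toolz [ 0.006  0.001 -1.   ] F [5.9 2.7 4.6] shift mm [ 3.4 -2.6  6.6]
nose [0.492467   0.17544591 0.147     ]
```

>>> move_arm --pt "-1 0 -2 2 0" --pt "-1 0 -2 4 0" --pt "-1 0 -2 6 0" --pt "-1 0 -2 7 0" --pt "-1 0 -2 7 0"

```text
t: 3.32
position: [0.595, 0.1829, 0.1203]
tcp_rot: [-0.037, 0.999, 0.0, 0.003]
wrist_force: [-0.4, 1.6, 19.7]
opening: 0.0001
gripper_force: 9.0
```

Run:
```python
from h import *
goto(.592,.182,.118)
d=save('scene','s2')
```

```text
t 3.33 pos [0.595  0.1829 0.1203] toolx [-0.997 -0.073 -0.007] toolz [ 0.007  0.001 -1.   ] F [-0.4  1.6 19.7] shift mm [ 3.  -0.7  2.3]
```

The force rose to 20 N at z = 0.120, where I expected the end of travel. I'm raising the tool and checking that the pawl stayed free.

>>> move_arm --pt "-1 0 0 -20 0" --pt "-1 0 0 -60 0" --pt "-1 0 0 -100 0" --pt "-1 0 0 -125 0" --pt "-1 0 0 -125 0"

```text
t: 4.0
position: [0.593, 0.1821, 0.2427]
tcp_rot: [-0.036, 0.999, -0.0, 0.001]
wrist_force: [-0.8, -0.4, -0.2]
opening: 0.0
gripper_force: 0.0
```

Run:
```python
from h import *
from scipy.spatial.transform import Rotation as R
goto(.37,.167,.26)
s=r.get_state(); d=save('wrist','w2')
T=np.eye(4); T[:3,:3]=R.from_quat(s['tcp_rot']).as_matrix(); T[:3,3]=s['position']
d['cam_to_world']=T@d['tool_from_camera']; np.savez('w2.npz',**d)
h=cv2.cvtColor(d['img'],cv2.COLOR_RGB2HSV); m=cv2.inRange(h,(0,150,70),(8,255,255)); m[:,:200]=0
n,l,st,c=cv2.connectedComponentsWithStats(m); i=1+np.argmax(st[1:,4]); print(st[i],c[i],onplane(d,*c[i],.117))
m=cv2.inRange(h,(0,0,0),(180,255,70)); m[200:]=0; m[:,:220]=0; m[:,340:]=0
n,l,st,c=cv2.connectedComponentsWithStats(m)
for i in range(1,n):
    if st[i,4]>300: print(st[i],c[i],onplane(d,*c[i],.164))
```

```text
t 4.0 pos [0.593  0.1821 0.2427] toolx [-0.997 -0.073 -0.002] toolz [ 0.002 -0.    -1.   ] F [-0.8 -0.4 -0.2] shift mm [223.4   1.1 -17.7]
[ 259  182   43   35 1441] [280.01943095 198.73837613] [0.59502099 0.18206118 0.117     ]
[ 255   32   54   63 2506] [281.67956903  68.93655227] [0.50597081 0.17660337 0.164     ]
```

View pics/w2.png

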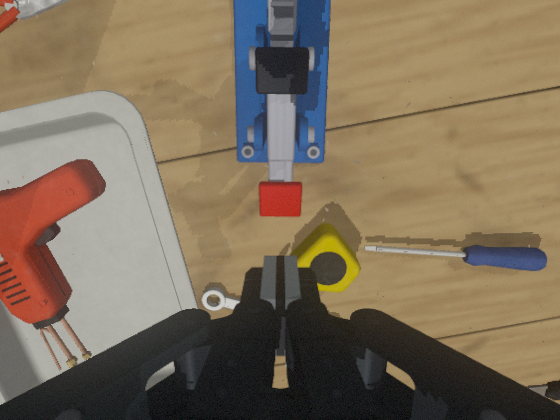

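The wrist view shows the nose at (282,69), back at stand x ≈ -14 mm, and the tail lowered at (280,199). The pawl is fully free. Moving over the yellow pad.

>>> move_arm --pt "-1 40 0 -15 0" --pt "-1 80 0 -20 0" --pt "-1 130 0 -20 0" --pt "-1 170 0 -20 0" --pt "-1 192 0 -20 0"

```text
t: 4.68
position: [0.3977, 0.1678, 0.2593]
tcp_rot: [-0.037, 0.999, -0.001, -0.002]
wrist_force: [1.3, -0.3, 0.3]
opening: 0.0
gripper_force: 0.0
```

Run:
```python
from h import *
goto(.4,.1693,.21)
s=r.get_state(); print(s['qpos'].round(2) if hasattr(s['qpos'],'round') else s['qpos'])
save('scene','s3')
```

```text
t 4.67 pos [0.3977 0.1678 0.2593] toolx [-0.997 -0.073  0.004] toolz [-0.004 -0.001 -1.   ] F [ 1.3 -0.3  0.3] shift mm [-2.7  1.3 49.2]
[ 0.21  0.03 -0.23  1.32 -0.    0.14]
```

View pics/s3.png

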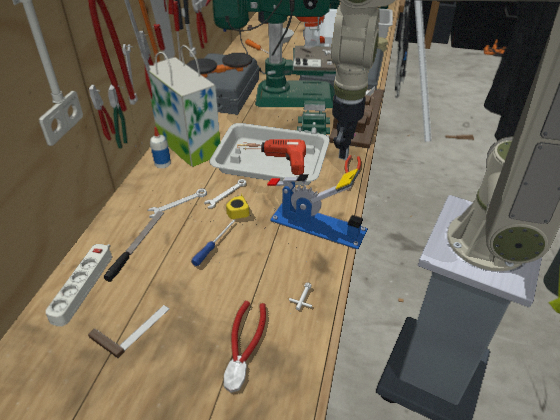

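The scene view shows the shut fingers next to and above the yellow pad at (347,180), with the arm still raised. I'll push down along the pad's arc.

>>> move_arm --pt "-1 0 0 25 0" --pt "-1 0 0 45 0" --pt "-1 0 0 55 0" --pt "-1 5 0 63 0" --pt "-1 10 0 70 0"

```text
t: 5.35
position: [0.3916, 0.1678, 0.1916]
tcp_rot: [-0.037, 0.999, 0.0, 0.001]
wrist_force: [-0.1, -0.9, 6.3]
opening: 0.0001
gripper_force: 2.4
```

Run:
```python
from h import *
goto(.369,.1675,.163)
```

```text
t 5.35 pos [0.3916 0.1678 0.1916] toolx [-0.997 -0.073 -0.002] toolz [ 0.002  0.    -1.   ] F [-0.1 -0.9  6.3] shift mm [22.6  1.3 28.6]
```

>>> move_arm --pt "-1 5 0 7 0" --pt "-1 10 0 14 0" --pt "-1 15 0 21 0" --pt "-1 19 0 28 0" --pt "-1 23 0 35 0"

```text
t: 5.98
position: [0.3683, 0.1664, 0.1571]
tcp_rot: [-0.037, 0.999, 0.0, 0.001]
wrist_force: [-1.4, 0.2, 5.5]
opening: -0.0
gripper_force: 2.4
```

>>> move_arm --pt "-1 4 0 7 0" --pt "-1 8 0 14 0" --pt "-1 11 0 21 0" --pt "-1 14 0 28 0" --pt "-1 16 0 35 0"

```text
t: 6.6
position: [0.3519, 0.1652, 0.1211]
tcp_rot: [-0.037, 0.999, 0.0, 0.0]
wrist_force: [-1.8, 1.1, 5.0]
opening: 0.0004
gripper_force: 2.2
```

Run:
```python
from h import *
goto(.341,.165,.095)
```

```text
t 6.6 pos [0.3519 0.1652 0.1211] toolx [-0.997 -0.073 -0.   ] toolz [ 0.     0.001 -1.   ] F [-1.8  1.1  5. ] shift mm [10.9  0.6 26.1]
```

>>> move_arm --pt "-1 3 0 7 0" --pt "-1 6 0 14 0" --pt "-1 8 0 20 0" --pt "-1 10 0 25 0" --pt "-1 10 0 28 0"

```text
t: 7.22
position: [0.3422, 0.1641, 0.0945]
tcp_rot: [-0.037, 0.999, -0.0, 0.0]
wrist_force: [-8.5, -3.3, 42.4]
opening: -0.0001
gripper_force: 21.2
```

>>> move_arm --pt "-1 0 0 1 0" --pt "-1 0 0 2 0" --pt "-1 0 0 3 0" --pt "-1 0 0 3 0" --pt "-1 0 0 3 0"

```text
t: 7.85
position: [0.3423, 0.1641, 0.0944]
tcp_rot: [-0.037, 0.999, -0.0, 0.001]
wrist_force: [-13.3, -4.3, 51.8]
opening: -0.0003
gripper_force: 26.1
```

The tool is at z = 0.0944 with 52 N on the stop, so the arm is flat. I'll lift straight up, then go over the nose.

>>> move_arm --pt "-1 0 0 -8 0" --pt "-1 0 0 -40 0" --pt "-1 0 0 -85 0" --pt "-1 0 0 -125 0" --pt "-1 -20 0 -135 0"

```text
t: 8.48
position: [0.3613, 0.1656, 0.2268]
tcp_rot: [-0.037, 0.999, -0.0, 0.0]
wrist_force: [0.2, 0.0, -0.6]
opening: 0.0
gripper_force: 0.0
```

>>> move_arm --pt "-1 -40 0 0 0" --pt "-1 -80 0 0 0" --pt "-1 -115 0 0 0" --pt "-1 -138 0 0 0" --pt "-1 -138 0 0 0"

```text
t: 9.1
position: [0.4996, 0.1753, 0.2232]
tcp_rot: [-0.036, 0.999, -0.0, -0.002]
wrist_force: [-0.1, -1.1, 0.2]
opening: 0.0002
gripper_force: 0.0
```

Run:
```python
from h import *
goto(.499,.176,.17)
d=save('top','t4'); d=save('scene','s4')
im=d['img'][140:260,230:400]; cv2.imwrite('pics/c4.png',cv2.resize(im,None,fx=4,fy=4,interpolation=2)[:,:,::-1])
```

```text
t 9.1 pos [0.4996 0.1753 0.2232] toolx [-0.997 -0.072  0.004] toolz [-0.004 -0.001 -1.   ] F [-0.1 -1.1  0.2] shift mm [ 0.3  0.7 53.2]
```

View pics/c4.png

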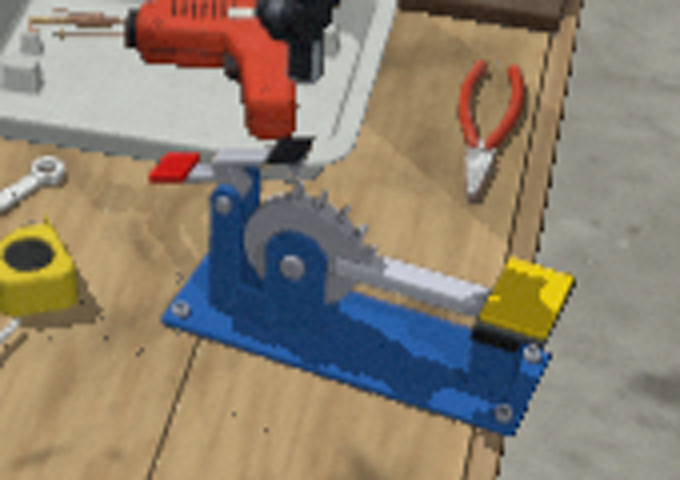

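The crop shows the arm flat with the yellow pad on its stop at (525,300). The pawl is still free, with the nose raised at (292,150). Next I'll press the nose down, aiming for about z = 0.147.

>>> move_arm --pt "-1 0 0 30 0" --pt "-1 0 0 48 0" --pt "-1 1 0 54 0" --pt "-1 2 0 59 0" --pt "-1 3 0 64 0"

```text
t: 9.82
position: [0.4938, 0.1755, 0.1626]
tcp_rot: [-0.037, 0.999, 0.0, -0.002]
wrist_force: [-6.8, -0.9, 7.2]
opening: -0.0002
gripper_force: 3.7
```

>>> move_arm --pt "-1 2 0 3 0" --pt "-1 3 0 6 0" --pt "-1 4 0 9 0" --pt "-1 4 0 12 0" --pt "-1 4 0 14 0"

```text
t: 10.45
position: [0.4927, 0.1753, 0.1472]
tcp_rot: [-0.037, 0.999, 0.0, -0.0]
wrist_force: [-2.6, 1.4, 4.0]
opening: 0.0001
gripper_force: 1.8
```

>>> move_arm --pt "-1 0 0 1 0" --pt "-1 0 0 2 0" --pt "-1 0 0 3 0" --pt "-1 0 0 4 0" --pt "-1 0 0 4 0"

```text
t: 11.08
position: [0.4928, 0.1754, 0.1467]
tcp_rot: [-0.037, 0.999, 0.0, 0.001]
wrist_force: [-11.2, -2.3, 26.5]
opening: -0.0001
gripper_force: 13.4
```

The tool stopped hard at z = 0.1467 against a nominal 0.147, with 26 N, so the tooth is seated. Lifting off and checking.

>>> move_arm --pt "-1 0 0 -6 0" --pt "-1 0 0 -30 0" --pt "-1 0 0 -70 0" --pt "-1 0 0 -100 0" --pt "-1 0 0 -100 0"

```text
t: 11.7
position: [0.4951, 0.1756, 0.2455]
tcp_rot: [-0.037, 0.999, 0.0, 0.003]
wrist_force: [-0.2, -0.0, -0.6]
opening: -0.0001
gripper_force: 0.0
```

Run:
```python
from h import *
goto(.499,.176,.25)
d=save('scene','s5')
im=d['img'][140:260,230:400]; cv2.imwrite('pics/c5.png',cv2.resize(im,None,fx=4,fy=4,interpolation=2)[:,:,::-1])
```

```text
t 11.7 pos [0.4951 0.1756 0.2455] toolx [-0.997 -0.073 -0.006] toolz [ 0.006  0.001 -1.   ] F [-0.2 -0.  -0.6] shift mm [-4.   0.1 -4.5]
```

View pics/c5.png

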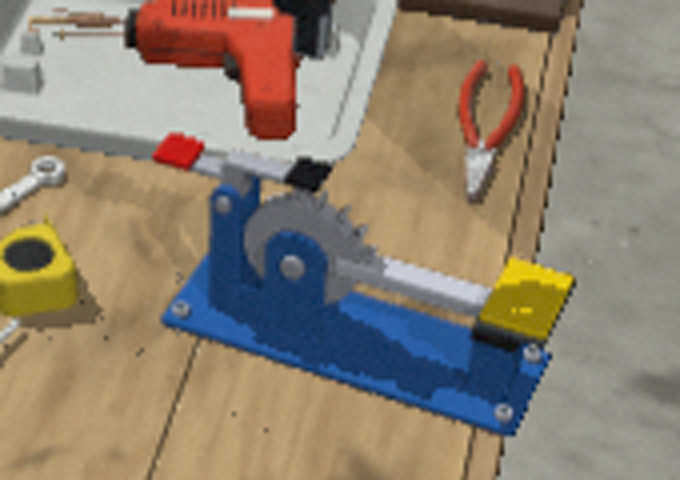

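The crop shows the nose down at (308,173) in the wheel, the tail up at (178,150), the arm flat, and the gripper clear of everything.

```bash
python3 -c "
from bench import r
print(r.finish_job())"
```

```text
the job is handed in; nothing more can be done
None
```

The work support is folded away and handed in: the arm lies flat on its stop, the pawl's tooth is locked in the wheel, the gripper is clear and no tools were touched; handing in gave no verdict.

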